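# Proof-load a bangle on the pull-test stand

### The job

Test the solder joint of the heavy brass bangle that lies on the wooden block: lay it down over both upright pins of the pull-test stand so that it encircles them, and let go of it. Then draw the stand's D-handle back along its rail until the gauge pointer stands on the proof line (the one line that runs right across the white scale), without ever letting the pointer run to the last line of the scale. Finish while still holding the handle, with the pointer steady on the proof line and the bangle carrying the load; leave the other tools on the bench as they are.

Things in the scene. Friction and masses are not known exactly. Their poses are not given: they have to be found in the camera images.
- bangle: The work piece: closed round brass bangle, 80 mm outside and 64 mm inside diameter, so the band is 8 mm thick, and 14 mm high; about 0.2 kg (0.15 to 0.26). Origin at the centre of its underside, z up. It starts lying flat on the wooden block. Pinch the band from above with one finger inside the ring.
- wood_block: Loose dark hardwood block 110 x 110 x 25 mm on which the bangle lies about centrally; origin at the centre of its underside.
- tester: Pull-test stand bolted to the bench: grey base plate 360 mm (local x) by 90 mm, its top 18 mm above the bench. Origin at the centre of its underside. Local +x is the anchor end; the handle is pulled along local -x. From +x to -x: anchor block, pull pin on a flat steel tongue, black gauge housing (120 x 42 mm, top 75 mm above the bench) with a white scale on top, D-handle.
- anchor: Fixed aluminium anchor block of the stand, 55 mm long and 36 mm wide, its flat top 55 mm above the bench, with the anchor pin; its origin coincides with the stand's origin.
- anchor_pin (a point): Foot of the fixed anchor pin, on its axis, at the height of the anchor block's top, 55 mm above the bench. The upright steel pin is 10 mm in diameter with a domed end and stands 24 mm tall. Axes as the stand's.
- pull_pin (a point): Foot of the pull pin, 10 mm thick and 24 mm tall, on the gauge's tongue, 24 mm wide, its top level with the anchor block's. At rest 30 mm from the anchor pin; the bangle goes over both, centre midway (8 mm to spare each way), underside 55 mm above the bench. Beside the pins it is free down to the base: hold the band there, fingers closing across the stand. Taut, the pins are 54 mm apart.
- carriage: Sliding carriage of the stand with gauge housing and D-handle; it runs up to 95 mm along the stand's -x and a light spring (1.5 to 4 N) draws it home when it is let go. Its frame coincides with the stand's at rest.
- grip (a point): Middle of the D-handle's crossbar: a black rubber-covered round bar, 16 mm in diameter, level across the stand, 58 mm above the bench, 83 mm free between its side arms; 54 mm free between bar and yoke plate on the gauge side, nothing on the other side, 30 mm free below. Pinch it from above with the fingers closing along the stand. Axes as the stand's.
- gauge (a joint): Gauge reading in m: stretch of the gauge spring, 0 unloaded, growing as the handle is pulled once the bangle is taut. 300 N/m: proof line at 0.040 (12 N), last line of the scale 0.055, stop 0.060. The proof line is reached when the handle has moved about 64 mm from rest (24 mm of slack, 40 mm of stretch); the pull at the handle is then about 15 to 16 N.
- pointer (a point): Gauge pointer: thin dark bar across the slot of the white scale on top of the gauge housing, 78 mm above the bench; it stands at the scale's handle end when unloaded and moves towards the anchor along the scale as the load grows. Axes as the stand's.
- mark (a point): Middle of the proof line, the one thick dark line right across the white scale, 40 mm from zero; it moves with the carriage. The pointer is on the line when the two points coincide. Axes as the stand's.
- doming_block: Bystander: loose steel cube of 55 mm with round hollows, near the wooden block. Origin at the centre of its underside.
- check_weight: Bystander: loose brass weight with a knob, 34 mm in diameter and 46 mm high, beside the gauge. Origin at the centre of its underside.
- dish: Bystander: loose white dish 70 mm wide, 24 mm high, on the other side of the gauge. Origin at the centre of its underside.
- caliper: Bystander: loose caliper 150 mm long lying flat beyond the stand. Origin under its middle.
- pliers: Bystander: loose pliers with orange handles, 130 mm long, in the sheet pan on the right. Origin under the joint.
- hammer: Bystander: loose hammer, 220 mm long, in the sheet pan on the right. Origin under its middle.
Things that resemble listed ones, but are neither listed nor needed, are in the scene too. There is more than one size of the bangle; the one meant has the size given above.

How it is judged:
By the outcome, as a careful person would: the job done as asked, in the order asked, and still so for the second after the job is handed in, while the arm keeps its last pose, push and grip.
It also fails if it takes over 58 s, if anything falls off the work surface, if the arm or the gripper's body presses on something with over 40 N, if the wrist force passes 120 N, or if a joint passes its speed limit or range.

### The arm

A 6-joint arm with a two-finger parallel gripper is mounted at the origin on the work surface. World frame = base frame: x ahead of the robot, y to its left, z up, the work surface at z = 0. Lengths are in m, angles in rad, forces in N, time in s.
With the tool pointing down it reaches from about 0.35 to 0.975 m from the base axis. Payload 4.9 kg.
Tool frame: the origin (TCP) lies at the very end of the fingers, on their centre line; the grasp point (between the pads) lies 19 mm behind it; z points along the fingers, y is the line along which they close (so a half turn about z gives the same grasp; the last joint's range is limited). The gripper opens to 85 mm and grips with 20 to 120 N. Pads are 22 mm wide; open, the fingers measure 114 mm over their backs; the gripper's body (76 mm by 85 mm) begins 54 mm behind the grasp point. The pads swing forward as they close: fully open they stand 13 mm farther back than shut.
Start: joints at [1.102, 0.053, 1.613, -0, 1.476, -0.119], TCP at [0.214, 0.587, 0.231] pointing down, gripper open.
Joint ranges: [-3.01, 3.01], [-1.01, 2.22], [0.06, 2.58], [-1.02, 4.17], [0.09, 2.62], [-3.14, 3.14]. Speed limits (rad/s): [2.57, 2.57, 3.14, 3.14, 3.14, 3.14].

### API

Orientations are given as a unit quaternion [w, x, y, z].
In Python, from plant import * gives the robot as it stands.
- The arm moves only by the tool jog_arm, never from a script. Its argument "moves" is a list that holds one entry, the list of rows, each a list of 7 numbers: the finger opening in cm, from 0 to 8.54, then the shift along the tool's x, y, z in cm, then the turn, a rotation vector about the tool's x, y, z in rad. A call has 1 to 20 rows; each row shifts and turns the commanded pose from where the row before left it, along the tool's axes as they then stand; what a row does not reach is not made up. A row lasts 1/12 s, in which the tool goes at most 41.7 mm and 7.16 degrees, less where a joint would pass 70% of its speed; a pose out of reach is approached as far as the arm can. A call is refused whole if a number of a shift passes 4.17 or a number of a turn 0.125, either way. A call with a gripper value outside its range is refused whole. The fingers move at their own pace and stop on an object; the grip force is fixed at half the most. Time passes only in rows, so rows that do not move let the fingers close. It gives the time, the measured TCP pose, the force, the opening and the grip force at its end, in the units of the state.
- state(): the state, without advancing time (a new reading comes with each control period).
- grab_frame(name): name is "scene" or "top" or "wrist"; returns a dict with "color" (384x512x3 uint8, blue, green, red), "depth" (384x512 float32, m along the optical axis (not along the pixel's ray), 0 where there is no reading), "fx", "fy", "cx", "cy" (pixels), "R" (3x3) and "t" (3): a world point X has camera coordinates R X + t. Camera axes: x right, y down, z forward; pixel columns grow to the right and rows downward; lengths in m; the calibration is good to about 2 mm. A picture is of the moment at which its call begins.
- job_done(): hands the job in; it is judged then, once.
Trained networks look in a picture, given as the dict that the camera call returned (one of the last four; its "shot" number tells which), for a name from the list of things; names that differ only in an ending like _2 or _b are one class to them, and where a whole thing is asked for, a point or a joint stands for the part that bears it (a point fixed in the world has none). Each returns a list of dicts, best first, with "p" (0 to 1); they miss things now and then, are a little off and sometimes report something else, mostly with a low value. They report only what shows in the picture. A call takes as long as a camera call. They do not tell look-alikes from the thing itself.
- recognise(name, picture): "rect" ([centre column, centre row, width, height] in pixels, round what is visible of it).
- regions_of(name, picture): "pixels" (384x512 bool, what is visible of it) and "rect" ([centre column, centre row, width, height] in pixels, round what is visible of it).
The state is a dict: "time": time; "joint_pos": joint angles; "joint_vel": joint speeds; "joint_efforts": joint torques, N m; "tool_pos": TCP position; "tool_rot": TCP orientation; "contact_force": force on the tool from outside, world axes, zero at the start; "ft_torque": the same for the moment, N m; "gripper_width": opening from 0.0 (shut) to 1.0 (fully open); "grasp_force": force on a finger pad.
Only numpy, scipy, OpenCV 4.12 (cv2) and the standard library are available. Lean on these libraries where they do the work, as an engineer would, in place of code of your own. Each camera call takes 0.05 s, during which the arm holds its last target. There are 200 camera calls.

## Working session

There is one attempt and no reset: what is moved stays moved. The work goes in short steps, Python scripts to look and compute and a tool call to move; the robot and the scene stay as the last step left them, time stands still between calls to the robot, and variables do not carry over. Pictures are saved under pics/ and viewed, at most 10 in all, crops included, and the job is handed in when it is done.

Besides the shell and the picture viewer there is one more tool, called after "Request:" as name(argument=value, ...) on one line, values as JSON. jog_arm: Moves the arm, as the interface text tells. Its arguments: {"type":"object","properties":{"moves":{"type":"array"}},"required":["moves"]}

```bash
mkdir -p pics; ls; cat > h.py <<'E'
from plant import *
import numpy as np, cv2
def world(f,u,v,d):
    c=np.stack([(u-f["cx"])/f["fx"]*d,(v-f["cy"])/f["fy"]*d,d],-1)
    return (c-f["t"])@f["R"]
def cloud(f):
    v,u=np.mgrid[:384,:512]
    return world(f,u,v,f["depth"])
E
python3 - <<'E'
from h import *
s=state();print(s)
a=grab_frame("top");b=grab_frame("scene")
cv2.imwrite("pics/a.png",np.hstack([a["color"]]))
cv2.imwrite("pics/b.png",b["color"])
for f in(a,b):
  P=cloud(f)
  for n in["bangle","wood_block","tester","anchor","anchor_pin","pull_pin","grip","pointer","mark","carriage"]:
    for r in regions_of(n,f)[:3]:
      m=r["pixels"]&(f["depth"]>0)
      print(n,round(r["p"],2),np.round(r["rect"]),np.round(np.median(P[m],0),3) if m.any() else None)
print(a["R"],a["t"],a["fx"])
E
```

```text
pics
{'time': 0.0, 'joint_pos': array([ 1.10201308e+00,  5.33034300e-02,  1.61427528e+00, -1.45313593e-05,
        1.47601988e+00, -1.19008339e-01]), 'joint_vel': array([-0.00149407,  0.00020438,  0.00037464, -0.00093703,  0.00033356,
        0.00045718]), 'joint_efforts': array([ 1.53867841e-03, -3.93688703e+01, -3.70176816e+01, -9.16122508e-05,
        7.14539085e-03,  5.26684616e-06]), 'tool_pos': array([0.21390493, 0.58659557, 0.23010733]), 'tool_rot': array([-2.83621558e-04,  1.73996535e-01,  9.84745754e-01, -9.62061371e-04]), 'contact_force': array([-0.17128299,  0.08013326, -0.10234397]), 'ft_torque': array([-0.01905962, -0.01254654,  0.00439077]), 'grasp_force': 0.0, 'gripper_width': 1.0010603304174588}
bangle 0.87 [163. 273.  39.  38.] [0.342 0.209 0.017]
bangle 0.72 [108. 303.  18.  12.] [0.261 0.393 0.008]
bangle 0.7 [112. 246.  25.  25.] [0.434 0.353 0.036]
wood_block 0.74 [117. 247.  42.  40.] [0.435 0.342 0.023]
anchor 0.84 [182. 229.  16.  27.] [0.471 0.129 0.052]
anchor 0.5 [193. 134.  55.  30.] [0.791 0.083 0.006]
anchor_pin 0.84 [184. 229.  22.  20.] [0.47  0.13  0.
[... 777 characters left out ...]
  0.043]
anchor_pin 0.78 [327. 220.  26.  29.] [0.492 0.14  0.042]
anchor_pin 0.33 [306. 209.  19.  16.] [0.495 0.074 0.054]
pull_pin 0.49 [168. 176.  21.  19.] [ 0.643 -0.451  0.01 ]
pull_pin 0.38 [400. 246.  30.  23.] [0.438 0.362 0.035]
pull_pin 0.28 [274. 194.  78.  33.] [ 0.525 -0.036  0.06 ]
grip 0.67 [274. 195.  80.  37.] [ 0.525 -0.037  0.06 ]
mark 0.92 [276. 193.  79.  41.] [ 0.525 -0.03   0.06 ]
carriage 0.87 [275. 194.  76.  38.] [ 0.525 -0.034  0.06 ]
carriage 0.47 [188. 159.  47.  28.] [ 0.515 -0.447  0.022]
[[-0.07313016 -0.99732044  0.00197893]
 [-0.97476767  0.07105655 -0.21161036]
 [ 0.21090273 -0.0174041  -0.97735211]] [-0.05470466  0.55463325  1.00576069] 347.7223115443095
```

```bash
python3 - <<'E'
import cv2
a=cv2.imread("pics/a.png")
c=a[120:330,60:330]
cv2.imwrite("pics/a2.png",cv2.resize(c,None,fx=2.8,fy=2.8,interpolation=cv2.INTER_CUBIC))
E
```

```text
(no output)
```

View pics/a2.png

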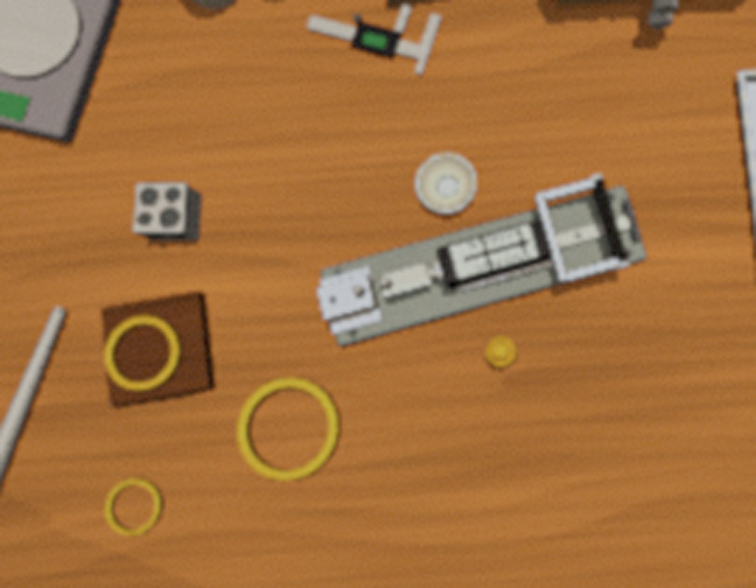

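View pics/b.png

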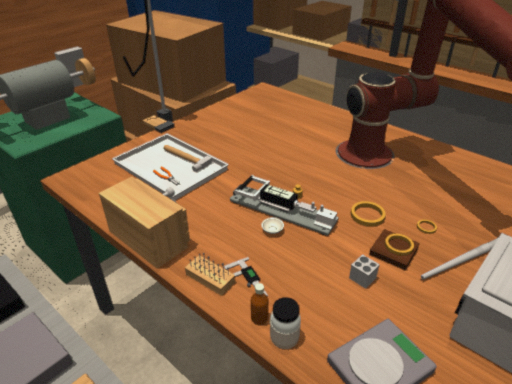

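The top view shows the bangle on the block at about (112,246). The larger ring at (163,273) and the smaller one at (108,303) are look-alikes. The stand runs from the anchor at about (185,225) to the handle bar at about (279,199).

```bash
cat >> h.py <<'E'
def ray(f,u,v,z):
    d=np.array([(u-f["cx"])/f["fx"],(v-f["cy"])/f["fy"],1.])@f["R"]
    o=-f["t"]@f["R"]
    return o+d*(z-o[2])/d[2]
def axes():
    w,x,y,z=state()["tool_rot"]
    from scipy.spatial.transform import Rotation as R
    return R.from_quat([x,y,z,w]).as_matrix()
E
python3 - <<'E'
from h import *
f=grab_frame("top")
z=lambda a,b:(60+a/2.8,120+b/2.8)
for n,p,h in[("ring",(142,353),.039),("ap",(358,292),.079),("ap0",(333,298),.055),("bar",(612,220),.066),("bart",(600,180),.066),("barb",(622,262),.066),("base1",(320,268),.018),("base2",(342,345),.018),("base3",(628,188),.018),("base4",(645,262),.018)]:
  print(n,np.round(ray(f,*z(*p),h),4))
P=cloud(f)
hsv=cv2.cvtColor(f["color"],cv2.COLOR_BGR2HSV)
m=(hsv[...,0]>20)&(hsv[...,0]<35)&(hsv[...,1]>120)
m[:]=m&(np.abs(P[...,0]-.435)<.06)&(np.abs(P[...,1]-.355)<.06)&(P[...,2]>.03)
v,u=np.nonzero(m);print(m.sum(),np.median(P[m],0));e=cv2.fitEllipse(np.stack([u,v],1).astype(np.float32));print(e,ray(f,*e[0],.036))
print(axes())
E
```

```text
ring [0.4315 0.3551 0.039 ]
ap [0.4749 0.1128 0.079 ]
ap0 [0.4739 0.1443 0.055 ]
bar [ 0.5354 -0.1622  0.066 ]
bart [ 0.5809 -0.153   0.066 ]
barb [ 0.4886 -0.1689  0.066 ]
base1 [0.5141 0.1658 0.018 ]
base2 [0.4263 0.1436 0.018 ]
base3 [ 0.5811 -0.1877  0.018 ]
base4 [ 0.4943 -0.199   0.018 ]
207 [0.43411661 0.35523732 0.03720778]
((110.60517883300781, 245.81729125976562), (22.987823486328125, 24.937292098999023), 44.44563293457031) [0.43256278 0.35663491 0.036     ]
[[-9.39436569e-01  3.42722822e-01  7.68882619e-06]
 [ 3.42722823e-01  9.39436568e-01  2.83910738e-05]
 [ 2.50710447e-06  2.93067492e-05 -1.00000000e+00]]
```

Request:
jog_arm(moves=[[[8.5, -2.3, -1.46, 0.2, 0, 0, 0], [8.5, -2.3, -1.46, 0.2, 0, 0, 0], [8.5, -2.3, -1.46, 0.2, 0, 0, 0], [8.5, -2.3, -1.46, 0.2, 0, 0, 0], [8.5, -2.3, -1.46, 0.2, 0, 0, 0], [8.5, -2.3, -1.46, 0.2, 0, 0, 0], [8.5, -2.3, -1.46, 0.2, 0, 0, 0], [8.5, -2.3, -1.46, 0.2, 0, 0, 0], [8.5, -2.3, -1.46, 0.2, 0, 0, 0], [8.5, -2.3, -1.46, 0.2, 0, 0, 0], [3.0, -2.3, -1.46, 0.2, 0, 0, 0], [3.0, 0, 0, 0, 0, 0, 0.1144], [3.0, 0, 0, 0, 0, 0, 0.1144], [3.0, 0, 0, 0, 0, 0, 0.1144], [3.0, 0, 0, 0, 0, 0, 0.1144], [3.0, 0, 0, 0, 0, 0, 0.1144], [3.0, 0, 0, 0, 0, 0, 0.1144], [3.0, 0, 0, 0, 0, 0, 0.1144], [3.0, 0, 0, 0, 0, 0, 0.1144], [3.0, 0, 0, 0, 0, 0, 0.1144]]])

```text
time: 2.82
tool_pos: [0.3969, 0.3496, 0.2094]
tool_rot: [0.0, 0.638, 0.77, 0.0]
contact_force: [0.0, -0.5, -0.3]
gripper_width: 0.355
grasp_force: 0.0
```

```bash
python3 - <<'E'
from h import *
s=state();print(s["time"],s["tool_pos"],s["gripper_width"]);A=axes();print(A.round(3))
f=grab_frame("wrist");cv2.imwrite("pics/w1.png",f["color"])
print("cam",-f["t"]@f["R"],f["R"].round(2),f["fx"])
P=cloud(f)
for r in regions_of("bangle",f)[:3]:
  m=r["pixels"]&(f["depth"]>0)
  print(r["p"],np.round(r["rect"]),P[m].min(0),P[m].max(0),np.median(P[m],0))
  c=max(cv2.findContours(r["pixels"].astype(np.uint8),cv2.RETR_EXTERNAL,cv2.CHAIN_APPROX_NONE)[0],key=len)
  if len(c)>20:
    e=cv2.fitEllipse(c);print(e,ray(f,*e[0],.039))
E
```

```text
2.8167 [0.39685435 0.34956926 0.20942584] 0.35544178954442596
[[-0.185  0.983  0.   ]
 [ 0.983  0.185  0.   ]
 [ 0.     0.    -1.   ]]
cam [0.38256577 0.41855504 0.35205364] [[ 0.98  0.18  0.  ]
 [ 0.18 -0.94  0.28]
 [ 0.05 -0.27 -0.96]] 300.15470023680757
0.68 [199. 259.  88.  73.] [ 0.28824287  0.17676487 -0.00034864] [0.39654914 0.34993467 0.25296665] [0.32784247 0.23384435 0.01877586]
((186.05653381347656, 252.33815002441406), (41.822322845458984, 66.47018432617188), 50.07276153564453) [0.32753375 0.24124511 0.039     ]
0.65 [298. 168.  75.  75.] [0.39407742 0.31519318 0.02306564] [0.47739472 0.39849857 0.041199  ] [0.4355087  0.35980832 0.03859268]
((298.0423278808594, 168.89356994628906), (72.60093688964844, 74.98590087890625), 70.87419891357422) [0.43324906 0.36084193 0.039     ]
0.64 [157. 120.  57.  56.] [ 0.24208357  0.34978703 -0.00062308] [0.3018233  0.40696458 0.01272954] [0.27085571 0.37976995 0.01007103]
((157.79098510742188, 121.87108612060547), (50.4117317199707, 55.714691162109375), 127.30537414550781) [0.28235869 0.38225992 0.039     ]
```

View pics/w1.png

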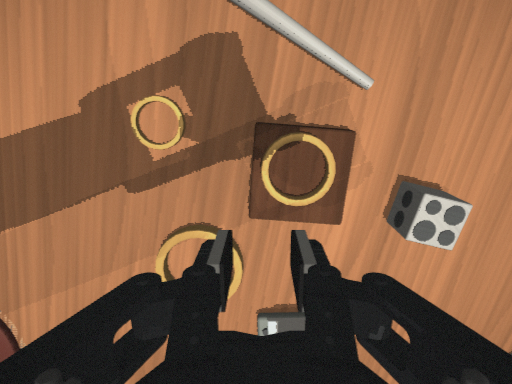

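The wrist view shows the bangle on the block at (298,169). It is the middle-sized ring, lies between the gripper fingers' line and the other rings, and its pose matches the top view.

Request:
jog_arm(moves=[[[3.0, 0.14, 0.2, 2.0, 0, 0, 0], [3.0, 0, 0, 2.0, 0, 0, 0], [3.0, 0, 0, 2.0, 0, 0, 0], [3.0, 0, 0, 2.0, 0, 0, 0], [3.0, 0, 0, 2.0, 0, 0, 0], [3.0, 0, 0, 2.0, 0, 0, 0], [3.0, 0, 0, 2.0, 0, 0, 0], [3.0, 0, 0, 2.0, 0, 0, 0], [3.0, 0, 0, 1.5, 0, 0, 0], [3.0, 0, 0, 0.6, 0, 0, 0], [3.0, 0, 0, 0, 0, 0, 0], [3.0, 0, 0, 0, 0, 0, 0], [0, 0, 0, 0, 0, 0, 0], [0, 0, 0, 0, 0, 0, 0], [0, 0, 0, 0, 0, 0, 0], [0, 0, 0, 0, 0, 0, 0], [0, 0, 0, 0, 0, 0, 0], [0, 0, 0, 0, 0, 0, 0]]])

```text
time: 4.42
tool_pos: [0.3996, 0.3521, 0.03]
tool_rot: [0.0, 0.636, 0.771, 0.001]
contact_force: [-1.0, -0.3, 6.4]
gripper_width: 0.064
grasp_force: 55.7
```

Request:
jog_arm(moves=[[[0, 0, 0, -0.5, 0, 0, 0], [0, 0, 0, -1.0, 0, 0, 0], [0, 0, 0, -1.5, 0, 0, 0], [0, 0, 0, -2, 0, 0, 0], [0, 0, 0, -2, 0, 0, 0], [0, 0, 0, -2, 0, 0, 0], [0, 0, 0, -2, 0, 0, 0], [0, 0, 0, -1, 0, 0, 0], [0, 0, 0, 0, 0, 0, 0], [0, 0, 0, 0, 0, 0, 0]]])

```text
time: 5.25
tool_pos: [0.3985, 0.3513, 0.1484]
tool_rot: [0.0, 0.636, 0.771, 0.0]
contact_force: [0.1, 0.7, -3.5]
gripper_width: 0.068
grasp_force: 55.2
```

```bash
cat > m.py <<'E'
from h import *
import sys
s=state();print(s["time"],s["tool_pos"],s["gripper_width"],s["contact_force"]);A=axes();print(A.round(3))
f=grab_frame("wrist");cv2.imwrite("pics/%s.png"%sys.argv[1],f["color"])
P=cloud(f)
for r in regions_of("bangle",f)[:3]:
  m=r["pixels"]&(f["depth"]>0)
  q=P[m];T=(q-s["tool_pos"])@A
  print(r["p"],np.round(r["rect"]),"world med",np.median(q,0).round(4),"tool lo",np.percentile(T,2,0).round(4),"hi",np.percentile(T,98,0).round(4))
E
python3 m.py w2
```

```text
5.25 [0.39846769 0.35126783 0.14837298] 0.06826026083877727 [ 0.08956764  0.65537336 -3.53029269]
[[-0.19   0.982  0.   ]
 [ 0.982  0.19   0.   ]
 [ 0.     0.    -1.   ]]
0.76 [179. 290.  85.  83.] world med [0.3246 0.2538 0.0185] tool lo [-0.1642 -0.1277  0.1278] hi [-0.0753 -0.047   0.1466]
0.64 [336. 231. 154. 124.] world med [0.4338 0.3768 0.1568] tool lo [-0.0198 -0.0029 -0.0099] hi [0.0393 0.0713 0.0024]
```

View pics/w2.png

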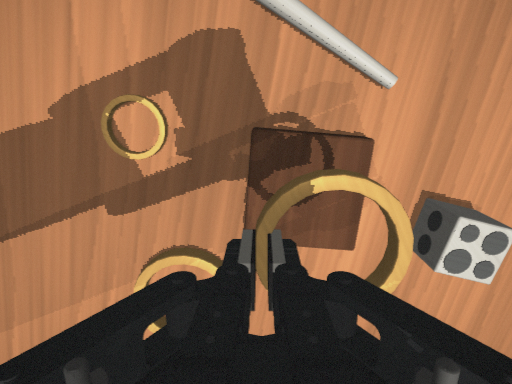

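The bangle is held at the near side of its band and hangs level; the block at (310,190) was left in place. Next I move past the pins so the wrist camera looks back at them.

Request:
jog_arm(moves=[[[0, -1.4, 0.1, 0, 0, 0, 0], [0, -2.8, 0.25, 0, 0, 0, 0], [0, -2.8, 0.25, 0, 0, 0, 0], [0, -2.8, 0.25, 0, 0, 0, 0], [0, -2.8, 0.25, 0, 0, 0, 0], [0, -2.8, 0.25, 0, 0, 0, 0], [0, -2.8, 0.25, 0, 0, 0, 0], [0, -2.8, 0.25, 0, 0, 0, 0], [0, -2.8, 0.25, 0, 0, 0, 0], [0, -2.8, 0.25, 0, 0, 0, 0], [0, -2.8, 0.25, 0, 0, 0, 0], [0, -2.8, 0.25, 0, 0, 0, 0], [0, -2.8, 0.25, 0, 0, 0, 0], [0, 0, 0, 0, 0, 0, 0], [0, 0, 0, 0, 0, 0, 0]]])

```text
time: 6.6
tool_pos: [0.4947, 0.0126, 0.1466]
tool_rot: [-0.001, 0.637, 0.771, -0.001]
contact_force: [0.1, 0.1, -1.9]
gripper_width: 0.066
grasp_force: 65.2
```

```bash
cat >> m.py <<'E'
for n in ["anchor_pin","pull_pin","anchor"]:
  for r in regions_of(n,f)[:2]:
    m=r["pixels"]&(f["depth"]>0); print(n,round(r["p"],2),np.round(r["rect"],1),np.median(P[m],0).round(4))
E
python3 m.py w3
```

```text
6.6 [0.4947291  0.01263043 0.14657963] 0.06607289214753403 [ 0.11657511  0.07824284 -1.89232798]
[[-0.188  0.982 -0.003]
 [ 0.982  0.188  0.001]
 [ 0.001 -0.003 -1.   ]]
0.58 [333. 230. 158. 126.] world med [0.5317 0.0384 0.1548] tool lo [-0.0199 -0.0029 -0.0099] hi [0.0395 0.0716 0.0028]
0.3 [272. 190.  33. 211.] world med [0.4907 0.0675 0.0552] tool lo [ 0.0212 -0.0052  0.0677] hi [0.0812 0.0175 0.0932]
anchor_pin 0.73 [271.5  37.2  77.8  74.4] [0.477  0.1299 0.0544]
anchor_pin 0.37 [334.3 230.5 156.8 122.4] [0.5317 0.0382 0.1548]
pull_pin 0.87 [269.5 188.8  31.2 212.6] [0.4908 0.0677 0.0552]
pull_pin 0.5 [271.  206.8  56.2 235.9] [0.4942 0.0302 0.0612]
anchor 0.9 [269.   37.6  75.8  75.3] [0.4771 0.1298 0.0544]
```

View pics/w3.png

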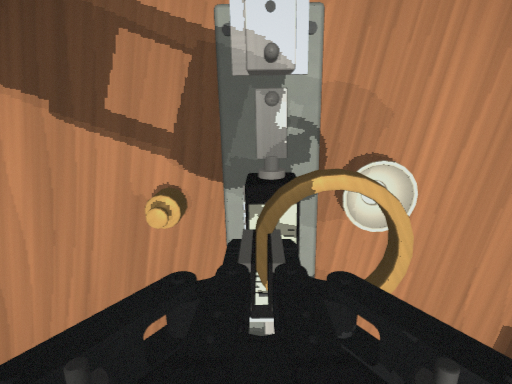

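Both pins are in view, the anchor pin at about (271,50) and the pull pin at (271,99). The ring is held to the right at (335,230).

```bash
python3 - <<'E'
from h import *
from scipy.optimize import least_squares
s=state();A=axes()
f=grab_frame("wrist");P=cloud(f)
z=P[...,2]
for lo,hi in((.062,.09),(.072,.09)):
  m=((z>lo)&(z<hi)).astype(np.uint8); m[125:]=0
  n,l,st,c=cv2.connectedComponentsWithStats(m)
  for i in range(1,n):
    if st[i,4]>15: print(lo,st[i],c[i].round(1),np.median(P[l==i],0).round(4),ray(f,*c[i],.079).round(4))
# ring circle in tool frame
r=max(regions_of("bangle",f),key=lambda r:r["pixels"].sum()*(r["rect"][0]>300))
q=(P[r["pixels"]]-s["tool_pos"])@A
q=q[np.abs(q[:,2]+.006)<.012]
c,_,_,_=np.linalg.lstsq(np.c_[q[:,:2],np.ones(len(q))],q[:,2],rcond=None);print("tilt",c,"bottom/top",np.percentile(q[:,2],[2,10,50,90]))
o=least_squares(lambda p:np.clip(np.abs(np.hypot(q[:,0]-p[0],q[:,1]-p[1])-.036)-.004,0,None),[0,.036],loss="soft_l1",f_scale=.001).x
print("ring centre tool",o, (s["tool_pos"]+A@[*o,0]))
# base edges direction
g=cv2.imwrite("pics/w3c.png",cv2.resize(f["color"][0:180,190:350],None,fx=4,fy=3.3,interpolation=cv2.INTER_CUBIC))
m=(np.abs(z-.055)<.0025); m[160:]=0
Q=P[m][:,:2].astype(np.float32);print("top rect",cv2.minAreaRect(Q))
m=(np.abs(z-.018)<.003); Q=P[m][:,:2].astype(np.float32);print("base",cv2.minAreaRect(Q))
E
```

```text
0.062 [264  46  15  19 225] [270.7  54.8] [0.4804 0.1151 0.0775] [0.4804 0.1148 0.079 ]
0.062 [264  94  15  15 172] [270.9 101. ] [0.4863 0.0868 0.0775] [0.4863 0.0868 0.079 ]
0.072 [264  46  15  17 202] [270.8  54. ] [0.4804 0.1155 0.0777] [0.4804 0.1153 0.079 ]
0.072 [264  94  15  15 172] [270.9 101. ] [0.4863 0.0868 0.0775] [0.4863 0.0868 0.079 ]
tilt [-0.02071821  0.01786784 -0.00735468] bottom/top [-0.00993043 -0.00939282 -0.00836383 -0.00105989]
ring centre tool [0.00023126 0.033665  ] [0.52800076 0.02124845 0.14770309]
top rect ((0.4840736389160156, 0.09847088158130646), (0.03608102351427078, 0.11168786883354187), 11.728999137878418)
base ((0.502686083316803, 0.017625153064727783), (0.21489989757537842, 0.2950643002986908), 41.5427131652832)
```

View pics/w3c.png

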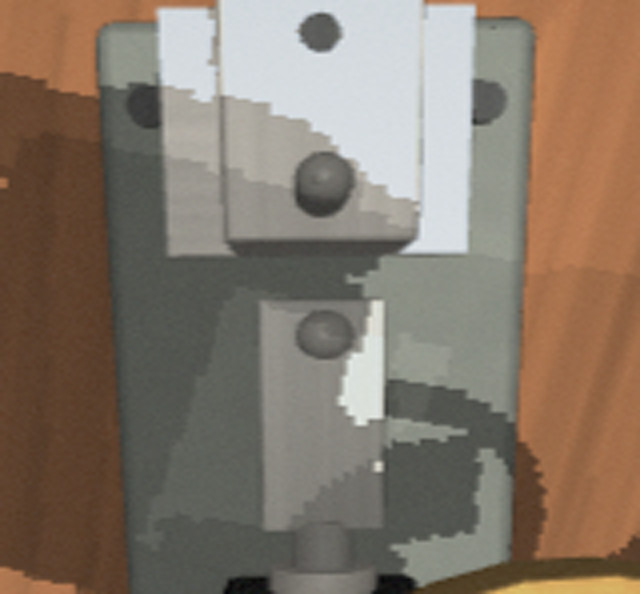

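Request:
jog_arm(moves=[[[0, 1.5, -0.5, 0, 0, 0, 0], [0, 1.8, -0.6, 0, 0, 0, 0], [0, 1.8, -0.6, 0, 0, 0, 0], [0, 1.8, -0.6, 0, 0, 0, 0], [0, 1.2, -0.4, 0, 0, 0, 0], [0, 0.8, -0.2, 1.0, 0, 0, 0], [0, 0, 0, 2.0, 0, 0, 0], [0, 0, 0, 1.5, 0, 0, 0], [0, 0, 0, 0.5, 0, 0, 0], [0, 0, 0, 0, 0, 0, 0], [0, 0, 0, 0, 0, 0, 0]]])

```text
time: 7.87
tool_pos: [0.4502, 0.0954, 0.0982]
tool_rot: [-0.0, 0.636, 0.771, -0.0]
contact_force: [0.5, -0.7, -1.7]
gripper_width: 0.063
grasp_force: 65.4
```

```bash
python3 - <<'E'
from h import *
s=state();A=axes();print(s["tool_pos"],A.round(3))
print("tool shift to goal cm",(A.T@(np.array([.4495,.0946,.0595])-s["tool_pos"])*100).round(2))
f=grab_frame("wrist");P=cloud(f)
r=max(regions_of("bangle",f),key=lambda r:r["pixels"].sum()*(r["rect"][0]>280))
q=(P[r["pixels"]]-s["tool_pos"])@A;print(np.percentile(q,[2,98],axis=0))
a=grab_frame("top");v=np.hstack([cv2.resize(a["color"][190:250,160:230],(400,343),interpolation=cv2.INTER_CUBIC),cv2.resize(f["color"][130:300,220:420],(400,343))]);cv2.imwrite("pics/c4.png",v)
E
```

```text
[0.45020926 0.0953863  0.09820583] [[-0.19   0.982 -0.   ]
 [ 0.982  0.19  -0.   ]
 [-0.    -0.    -1.   ]]
tool shift to goal cm [-0.06 -0.08  3.87]
[[-0.01995715 -0.00288369 -0.00988799]
 [ 0.03952477  0.07167522  0.00319054]]
```

View pics/c4.png

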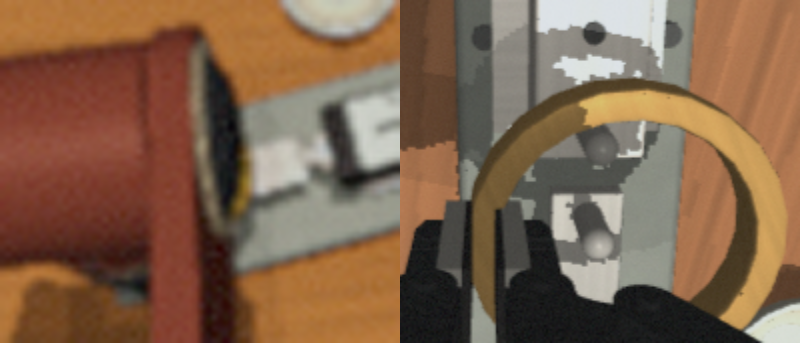

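The wrist view (right half) shows both pins inside the ring, and the inner finger is clear of them. I'll lower it now.

Request:
jog_arm(moves=[[[0, -0.06, -0.08, 0.6, 0, 0, 0], [0, 0, 0, 0.6, 0, 0, 0], [0, 0, 0, 0.6, 0, 0, 0], [0, 0, 0, 0.6, 0, 0, 0], [0, 0, 0, 0.6, 0, 0, 0], [0, 0, 0, 0.5, 0, 0, 0], [0, 0, 0, 0.2, 0, 0, 0], [0, 0, 0, 0, 0, 0, 0], [0, 0, 0, 0, 0, 0, 0]]])

```text
time: 8.77
tool_pos: [0.4495, 0.0947, 0.0612]
tool_rot: [-0.0, 0.636, 0.771, -0.0]
contact_force: [0.3, 0.3, -1.8]
gripper_width: 0.065
grasp_force: 65.4
```

Not yet resting, so I go a little lower and then open.

Request:
jog_arm(moves=[[[0, 0, 0, 0.1, 0, 0, 0], [0, 0, 0, 0.1, 0, 0, 0], [0, 0, 0, 0, 0, 0, 0], [0, 0, 0, 0, 0, 0, 0]]])

```text
time: 9.1
tool_pos: [0.4499, 0.0947, 0.0599]
tool_rot: [0.0, 0.636, 0.771, 0.0]
contact_force: [-0.4, -0.4, 0.8]
gripper_width: 0.064
grasp_force: 65.7
```

Request:
jog_arm(moves=[[[1.8, 0, 0, 0, 0, 0, 0], [1.8, 0, 0, 0, 0, 0, 0], [1.8, 0, 0, 0, 0, 0, 0], [1.8, 0, 0, 0, 0, 0, 0], [1.8, 0, 0, -0.5, 0, 0, 0], [1.8, 0, 0, -1.0, 0, 0, 0], [1.8, 0, 0, -2.0, 0, 0, 0], [1.8, 0, 0, -2.0, 0, 0, 0], [1.8, 0, 0, -2.0, 0, 0, 0], [1.8, 0, 0, -2.0, 0, 0, 0], [1.8, 0, 0, 0, 0, 0, 0], [1.8, 0, 0, 0, 0, 0, 0]]])

```text
time: 10.1
tool_pos: [0.4507, 0.0948, 0.1564]
tool_rot: [0.002, 0.636, 0.771, 0.001]
contact_force: [-0.0, -0.6, 0.1]
gripper_width: 0.208
grasp_force: 0.0
```

```bash
python3 - <<'E'
from h import *
s=state();A=axes();print(s["tool_pos"],s["contact_force"])
f=grab_frame("wrist");P=cloud(f)
for r in regions_of("bangle",f)[:2]:
  q=P[r["pixels"]];print(r["p"],r["rect"],np.percentile(q,[2,50,98],axis=0).round(4))
cv2.imwrite("pics/c5.png",f["color"])
E
```

```text
[0.4506644  0.0947935  0.15642772] [-0.03168827 -0.57079756  0.05571456]
0.66 [305.2, 191.9, 96.0, 95.5] [[0.4458 0.0663 0.0542]
 [0.4868 0.1041 0.0686]
 [0.5213 0.14   0.0703]]
0.58 [160.4, 48.8, 132.2, 97.6] [[0.2908 0.1556 0.0037]
 [0.3411 0.1873 0.0189]
 [0.3966 0.2335 0.0208]]
```

View pics/c5.png

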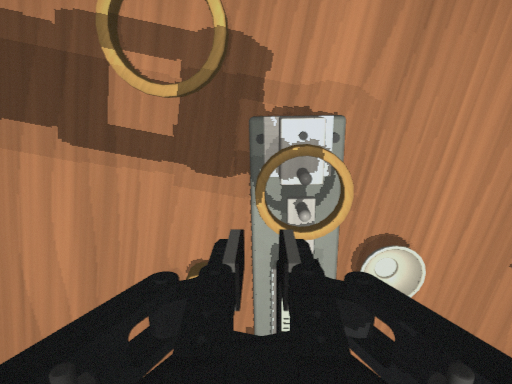

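The bangle lies flat over both pins, with the pins at (304,176) and (304,212) and the ring centred at (305,192). Now to the handle.

Request:
jog_arm(moves=[[[5, -2.7, 0.96, 0, 0, 0, 0], [5, -2.7, 0.96, 0, 0, 0, 0], [5, -2.7, 0.96, 0, 0, 0, 0], [5, -2.7, 0.96, 0, 0, 0, 0], [5, -2.7, 0.96, 0, 0, 0, 0], [5, -2.7, 0.96, 0, 0, 0, 0], [5, -2.7, 0.96, 0, 0, 0, 0], [5, -2.7, 0.96, 0, 0, 0, 0], [5, -2.7, 0.96, 0, 0, 0, 0], [5, -2.6, 0.96, 0, 0, 0, 0], [5, 0, 0, 0, 0, 0, -0.112], [5, 0, 0, 0, 0, 0, -0.112], [5, 0, 0, 0, 0, 0, -0.112], [5, 0, 0, 0, 0, 0, -0.112], [5, 0, 0, 0, 0, 0, -0.112], [5, 0, 0, 0, 0, 0, -0.112], [5, 0, 0, 0, 0, 0, -0.112], [5, 0, 0, 0, 0, 0, -0.112], [5, 0, 0, 0, 0, 0, -0.112], [5, 0, 0, 0, 0, 0, -0.112]]])

```text
time: 11.87
tool_pos: [0.5938, -0.1507, 0.152]
tool_rot: [-0.002, 0.127, 0.992, 0.0]
contact_force: [-0.3, -0.6, 0.1]
gripper_width: 0.589
grasp_force: 0.0
```

Request:
jog_arm(moves=[[[5, 0, 0, 0, 0, 0, -0.112], [5, 0, 0, 0, 0, 0, -0.112], [5, 0, 0, 0, 0, 0, -0.112], [5, 0, 0, 0, 0, 0, -0.124], [5, 0, 0, 0, 0, 0, 0], [5, 0, 0, 0, 0, 0, 0]]])

```text
time: 12.37
tool_pos: [0.594, -0.1508, 0.1526]
tool_rot: [-0.001, -0.099, 0.995, 0.001]
contact_force: [0.4, 0.7, 0.3]
gripper_width: 0.582
grasp_force: 0.0
```

```bash
python3 - <<'E'
from h import *
s=state();A=axes();print(s["time"],s["tool_pos"],A.round(3),s["joint_pos"].round(2))
f=grab_frame("wrist");P=cloud(f)
z=P[...,2];dark=f["color"].max(2)<70
for n in["grip","pointer","mark"]:
  for r in regions_of(n,f)[:3]:
    m=r["pixels"]&(f["depth"]>0);print(n,round(r["p"],2),np.round(r["rect"]),np.median(P[m],0).round(4))
e1=np.array([.2013,-.979]);e2=np.array([.979,.2013]);o=np.array([.4834,.1011])
L=(P[...,:2]-o)@np.stack([e1,e2],1)
m=dark&(z>.045)&(z<.072)&(np.abs(L[...,0]-.27)<.03)&(np.abs(L[...,1])<.036)
print(m.sum(),np.percentile(L[m],[3,50,97],axis=0),np.median(P[m],0))
cv2.imwrite("pics/c6.png",f["color"])
E
```

```text
12.3667 [ 0.59402726 -0.15080166  0.15256234] [[-0.981 -0.196 -0.003]
 [-0.196  0.981  0.001]
 [ 0.002  0.002 -1.   ]] [-0.37  0.09  1.71 -0.    1.35 -2.14]
grip 0.84 [381. 123. 251. 148.] [ 0.514 -0.079  0.073]
pointer 0.79 [407. 124.  16.  32.] [ 0.5171 -0.0623  0.0795]
mark 0.76 [385. 122. 254. 148.] [ 0.5138 -0.0792  0.0729]
1981 [[ 0.25692963 -0.03402437]
 [ 0.26449177 -0.00253903]
 [ 0.2715549   0.03350903]] [ 0.53441715 -0.15829201  0.06472884]
```

View pics/c6.png

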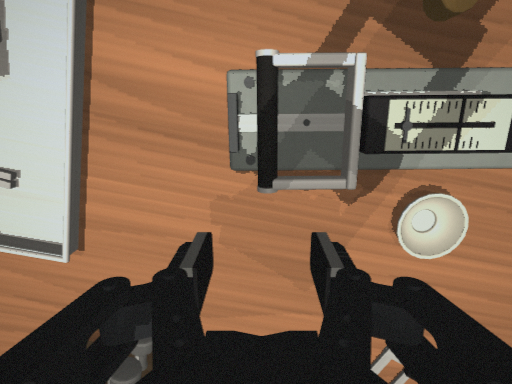

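The wrist view shows the D-handle bar at (267,120), the pointer at (407,124) and the proof line at (461,124). I'll lean the tool about 25° so the scale stays in the wrist camera's view while I hold the handle.

Request:
jog_arm(moves=[[[4, 0, 0, 0, -0.109, 0, 0], [4, 0, 0, 0, -0.109, 0, 0], [4, 0, 0, 0, -0.109, 0, 0], [4, 0, 0, 0, -0.109, 0, 0], [4, 0, 0, 0, 0, 0, 0], [4, 0, 0, 0, 0, 0, 0]]])

```text
time: 13.07
tool_pos: [0.5946, -0.1521, 0.1532]
tool_rot: [-0.022, -0.096, 0.972, 0.215]
contact_force: [1.1, 0.6, -0.8]
gripper_width: 0.467
grasp_force: 0.0
```

```bash
cat > g.py <<'E'
from h import *
s=state();A=axes();print(s["time"],s["tool_pos"],A.round(3),s["joint_pos"].round(2))
f=grab_frame("wrist");P=cloud(f);z=P[...,2];dark=f["color"].max(2)<70
e1=np.array([.2013,-.979]);e2=np.array([.979,.2013]);o=np.array([.4834,.1011])
L=(P[...,:2]-o)@np.stack([e1,e2],1)
m=dark&(z>.045)&(z<.072)&(np.abs(L[...,0]-.265)<.03)&(np.abs(L[...,1])<.036)
print(m.sum(),np.percentile(L[m],[3,50,97],axis=0),np.median(P[m],0))
bar=np.array([*(o+.2645*e1),.058])
g=bar+.021*A[:,2]
print("goal",g,"pre shift",((g-.08*A[:,2]-s["tool_pos"])@A*100).round(2),"goal shift",((g-s["tool_pos"])@A*100).round(2))
E
python3 g.py
```

```text
13.0667 [ 0.59462294 -0.15206724  0.15315862] [[-0.98  -0.178 -0.085]
 [-0.197  0.889  0.413]
 [ 0.002  0.422 -0.907]] [-0.52  0.24  1.58  0.32  1.61 -2.32]
2073 [[ 0.2582504  -0.03398875]
 [ 0.26645876 -0.00234038]
 [ 0.27198873  0.03346155]] [ 0.53488377 -0.16005724  0.06481983]
goal [ 0.53486551 -0.14917071  0.03895832] pre shift [ 5.78 -3.5   2.98] goal shift [ 5.78 -3.5  10.98]
```

Request:
jog_arm(moves=[[[4, 1.5, -0.9, 0.7, 0, 0, 0], [4, 1.5, -0.9, 0.7, 0, 0, 0], [4, 1.5, -0.9, 0.8, 0, 0, 0], [4, 1.28, -0.8, 0.8, 0, 0, 0], [4, 0, 0, 0, 0, 0, 0], [4, 0, 0, 0, 0, 0, 0]]])

```text
time: 13.62
tool_pos: [0.5416, -0.1805, 0.1122]
tool_rot: [-0.022, -0.098, 0.971, 0.215]
contact_force: [0.1, 0.7, 0.4]
gripper_width: 0.469
grasp_force: 0.0
```

```bash
python3 g.py; python3 - <<'E'
from h import *
f=grab_frame("wrist");cv2.imwrite("pics/c7.png",f["color"])
E
```

```text
13.6167 [ 0.54163889 -0.18053546  0.11218834] [[-0.98  -0.18  -0.084]
 [-0.199  0.888  0.414]
 [ 0.     0.423 -0.906]] [-0.6   0.21  1.69  0.3   1.56 -2.42]
2112 [[ 0.25953363 -0.03401125]
 [ 0.2677926  -0.00277719]
 [ 0.27213262  0.03339442]] [ 0.53458153 -0.16100593  0.06471395]
goal [ 0.53487079 -0.14915043  0.03896708] pre shift [ 0.04 -0.18 -0.01] goal shift [ 0.04 -0.18  7.99]
```

View pics/c7.png

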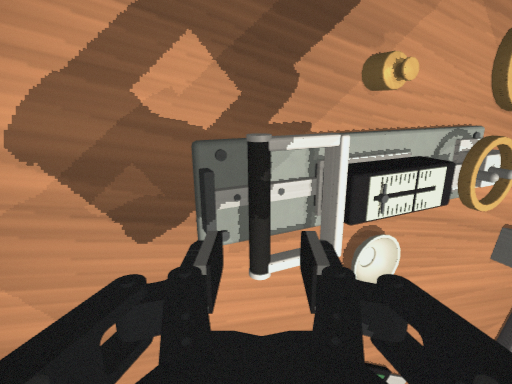

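The bar is at about (259,205), between the fingers, and the scale at (405,190) stays in view. Now down, and grip.

Request:
jog_arm(moves=[[[4, 0.04, -0.2, 1.0, 0, 0, 0], [4, 0, 0, 1.5, 0, 0, 0], [4, 0, 0, 1.5, 0, 0, 0], [4, 0, 0, 1.5, 0, 0, 0], [4, 0, 0, 1.5, 0, 0, 0], [4, 0, 0, 1.0, 0, 0, 0], [4, 0, 0, 0, 0, 0, 0], [4, 0, 0, 0, 0, 0, 0]]])

```text
time: 14.38
tool_pos: [0.5342, -0.1484, 0.0375]
tool_rot: [-0.023, -0.098, 0.971, 0.217]
contact_force: [-0.6, 1.9, 1.3]
gripper_width: 0.47
grasp_force: 0.9
```

Request:
jog_arm(moves=[[[0, 0, 0, 0, 0, 0, 0], [0, 0, 0, 0, 0, 0, 0], [0, 0, 0, 0, 0, 0, 0], [0, 0, 0, 0, 0, 0, 0], [0, 0, 0, 0, 0, 0, 0], [0, 0, 0, 0, 0, 0, 0]]])

```text
time: 14.88
tool_pos: [0.5356, -0.1502, 0.0394]
tool_rot: [-0.021, -0.098, 0.971, 0.215]
contact_force: [-0.6, 1.4, 1.9]
gripper_width: 0.166
grasp_force: 58.5
```

```bash
cat > p.py <<'E'
from h import *
import sys
s=state();A=axes();print(s["time"],s["tool_pos"],s["contact_force"],s["gripper_width"],s["grasp_force"])
e1=np.array([.2013,-.979,0]);o=np.array([.4834,.1011,0]);e2=np.array([.979,.2013,0])
print("tool t",(s["tool_pos"]-o)@e1,"e1 in tool",(A.T@e1).round(3))
f=grab_frame("wrist");P=cloud(f)
for n in["pointer","mark","bangle"]:
  for r in regions_of(n,f)[:2]:
    m=r["pixels"]&(f["depth"]>0);print(n,round(r["p"],2),np.round(r["rect"]),np.median(P[m],0).round(4) if m.any() else "")
# rectified view of the scale plane z=.077: 0.5mm/px, cols = t from .05 to .36, rows lateral +-.03
t,w=np.meshgrid(np.arange(.0,.27,.0005),np.arange(-.03,.03,.0005))
X=o+t[...,None]*e1+w[...,None]*e2+[0,0,.077]
c=X@f["R"].T+f["t"]
im=cv2.remap(f["color"],(c[...,0]/c[...,2]*f["fx"]+f["cx"]).astype(np.float32),(c[...,1]/c[...,2]*f["fy"]+f["cy"]).astype(np.float32),cv2.INTER_LINEAR)
cv2.imwrite("pics/%s.png"%sys.argv[1],np.vstack([cv2.resize(im,(720,160)),cv2.resize(f["color"],(720,430))]))
E
python3 p.py d1
```

```text
14.8833 [ 0.53557844 -0.15020469  0.03939623] [-0.58499731  1.35842467  1.93990243] 0.16641300980539525 58.47111761569977
tool t 0.2565308132330734 e1 in tool [-0.002 -0.906 -0.422]
pointer 0.93 [445. 244.  20.  43.] [ 0.5166 -0.0636  0.079 ]
pointer 0.3 [509. 171.   6.  18.] [0.4736 0.1046 0.0199]
mark 0.57 [375. 242. 267. 189.] [ 0.5073 -0.0955  0.0654]
```

View pics/d1.png

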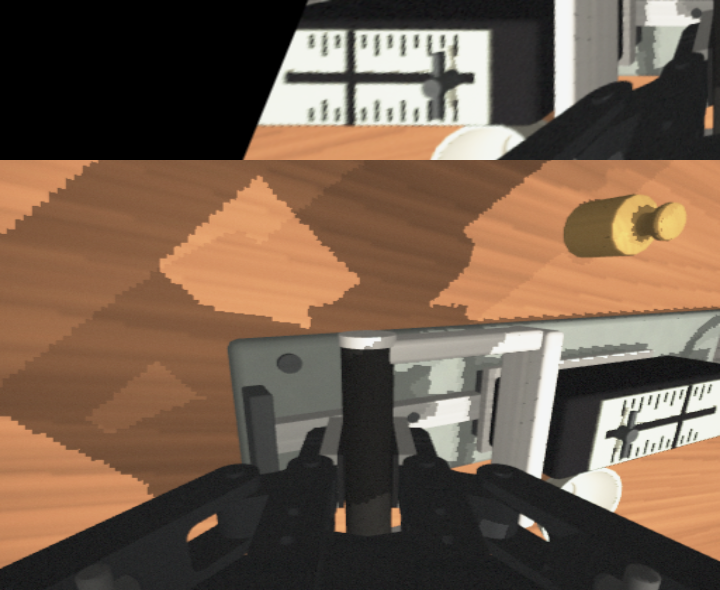

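The bar is held between the pads and the pointer is at rest at zero; the unloaded scale is visible at lower right. I'm drawing back 50 mm first.

Request:
jog_arm(moves=[[[0, 0, -0.23, -0.1, 0, 0, 0], [0, 0, -0.45, -0.21, 0, 0, 0], [0, 0, -0.45, -0.21, 0, 0, 0], [0, 0, -0.45, -0.21, 0, 0, 0], [0, 0, -0.45, -0.21, 0, 0, 0], [0, 0, -0.45, -0.21, 0, 0, 0], [0, 0, -0.45, -0.21, 0, 0, 0], [0, 0, -0.45, -0.21, 0, 0, 0], [0, 0, -0.45, -0.21, 0, 0, 0], [0, 0, -0.45, -0.21, 0, 0, 0], [0, 0, -0.23, -0.11, 0, 0, 0], [0, 0, 0, 0, 0, 0, 0], [0, 0, 0, 0, 0, 0, 0], [0, 0, 0, 0, 0, 0, 0]]])

```text
time: 16.25
tool_pos: [0.5451, -0.1963, 0.0392]
tool_rot: [-0.022, -0.098, 0.971, 0.219]
contact_force: [0.2, 9.9, 6.4]
gripper_width: 0.166
grasp_force: 69.2
```

```bash
cat >> p.py <<'E'
def mark_t(f):
    h=.075
    X=o+t[...,None]*e1+w[...,None]*e2+[0,0,h]
    c=X@f["R"].T+f["t"]
    im=cv2.remap(f["color"],(c[...,0]/c[...,2]*f["fx"]+f["cx"]).astype(np.float32),(c[...,1]/c[...,2]*f["fy"]+f["cy"]).astype(np.float32),cv2.INTER_LINEAR).min(2)
    for lo,hi in((-.0085,-.003),(.003,.0085),(-.014,-.009)):
        p=im[(w[:,0]>lo)&(w[:,0]<hi)].mean(0)
        d=[(round(float(t[0,k]),4),int(p[k])) for k in range(2,len(p)-2) if p[k]<110 and p[k]==p[max(0,k-10):k+11].min()]
        print("dark cols",lo,d)
mark_t(f)
E
python3 p.py d2
```

```text
16.25 [ 0.54505018 -0.1962736   0.03916942] [0.15700204 9.88923556 6.37404423] 0.16559117545872462 69.15259838104248
tool t 0.30353893711344326 e1 in tool [-0.002 -0.903 -0.429]
pointer 0.67 [473. 237.  18.  39.] [ 0.5221 -0.0875  0.0791]
mark 0.58 [376. 240. 268. 189.] [ 0.5168 -0.142   0.0654]
dark cols -0.0085 [(0.001, 0), (0.0015, 0), (0.002, 0), (0.0025, 0), (0.003, 0), (0.0035, 0), (0.004, 0), (0.0045, 0), (0.005, 0), (0.0055, 0), (0.006, 0), (0.0065, 0), (0.007, 0), (0.0075, 0), (0.008, 0), (0.0085, 0), (0.009, 0), (0.0095, 0), (0.01, 0), (0.0105, 0), (0.011, 0), (0.0115, 0), (0.012, 0), (0.0125, 0), (0.013, 0), (0.0135, 0), (0.014, 0), (0.0145, 0), (0.015, 0), (0.0155, 0), (0.016, 0), (0.0165, 0), (0.017, 0), (0.0175, 0), (0.018, 0), (0.0185, 0), (0.019, 0), (0.0195, 0), (0.02, 0), (0.0205, 0), (0.021, 0), (0.0215, 0), (0.022, 0), (0.0225, 0), (0.023, 0), (0.0235, 0), (0.024, 0), (0.0245, 0), (0.025, 0), (0.0255, 0), (0.026, 0), (0.0265, 0), (0.027, 0), (0.0275, 0), (0.028, 0), (0.0285, 0), (0.029, 0), (0.0295, 0), (0.03, 0), (0.0305, 0), (0.031, 0), (0.0315, 0), (0.032, 0), 
[... 9520 characters left out ...]
, 0), (0.1245, 0), (0.125, 0), (0.1255, 0), (0.126, 0), (0.1265, 0), (0.127, 0), (0.1275, 0), (0.128, 0), (0.1285, 0), (0.129, 0), (0.1295, 0), (0.13, 0), (0.1305, 0), (0.131, 0), (0.1315, 0), (0.132, 0), (0.1325, 0), (0.133, 0), (0.1335, 0), (0.134, 0), (0.1345, 0), (0.135, 0), (0.1355, 0), (0.136, 0), (0.1365, 0), (0.137, 0), (0.1375, 0), (0.138, 0), (0.1385, 0), (0.139, 0), (0.1395, 0), (0.14, 0), (0.1405, 0), (0.141, 0), (0.1415, 0), (0.142, 0), (0.1425, 0), (0.143, 0), (0.1435, 0), (0.144, 0), (0.1445, 0), (0.145, 0), (0.1455, 0), (0.146, 0), (0.1465, 0), (0.147, 0), (0.1475, 0), (0.1645, 108), (0.175, 38), (0.185, 98), (0.195, 100), (0.205, 102), (0.215, 97), (0.2375, 43), (0.249, 23)]
```

Request:
jog_arm(moves=[[[0, 0, -0.27, -0.13, 0, 0, 0], [0, 0, -0.27, -0.13, 0, 0, 0], [0, 0, -0.27, -0.13, 0, 0, 0], [0, 0, -0.27, -0.13, 0, 0, 0], [0, 0, -0.27, -0.13, 0, 0, 0], [0, 0, -0.18, -0.09, 0, 0, 0], [0, 0, 0, 0, 0, 0, 0], [0, 0, 0, 0, 0, 0, 0], [0, 0, 0, 0, 0, 0, 0], [0, 0, 0, 0, 0, 0, 0]]])

```text
time: 17.28
tool_pos: [0.5481, -0.2112, 0.0392]
tool_rot: [-0.022, -0.098, 0.97, 0.221]
contact_force: [0.2, 14.6, 6.6]
gripper_width: 0.165
grasp_force: 69.0
```

```bash
sed -i 's/p\[k\]<110/0<p[k]<80/; s/        print("dark/        if lo!=-.014: print("dark/' p.py
sed -i 's/^  for r in regions_of(n,f)\[:2\]:/  for r in regions_of(n,f)[:1]:/; s/^# rectified.*/    print("   t",(np.median(P[m],0)-o)@e1)/' p.py; python3 p.py d3
```

```text
17.2833 [ 0.54810364 -0.21120558  0.03919462] [ 0.17529448 14.62672395  6.63541419] 0.16456632820062567 69.00106430053711
tool t 0.31877200500513175 e1 in tool [-0.002 -0.901 -0.432]
pointer 0.52 [488. 231.  17.  38.] [ 0.5224 -0.0874  0.079 ]
   t 0.19238680666741395
mark 0.85 [376. 241. 270. 191.] [ 0.52   -0.1568  0.0655]
   t 0.2598219646979144
bangle 0.68 [486. 230.  18.  39.] [ 0.5225 -0.0876  0.0791]
   t 0.19264528297131364
dark cols -0.0085 [(0.19, 29), (0.2455, 44), (0.264, 24)]
dark cols 0.003 [(0.19, 36), (0.249, 43), (0.267, 23)]
```

Request:
jog_arm(moves=[[[0, 0, -0.11, -0.05, 0, 0, 0], [0, 0, -0.11, -0.05, 0, 0, 0], [0, 0, 0, 0, 0, 0, 0], [0, 0, 0, 0, 0, 0, 0], [0, 0, 0, 0, 0, 0, 0], [0, 0, 0, 0, 0, 0, 0], [0, 0, 0, 0, 0, 0, 0], [0, 0, 0, 0, 0, 0, 0]]])

```text
time: 18.15
tool_pos: [0.5485, -0.2133, 0.0392]
tool_rot: [-0.022, -0.098, 0.97, 0.221]
contact_force: [0.6, 15.6, 6.5]
gripper_width: 0.163
grasp_force: 69.0
```

```bash
python3 p.py d4; python3 - <<'E'
from h import *
# carriage motion check by tracking scale texture: bar & pointer in top/scene
for n in("scene","top"):
  f=grab_frame(n)
  print(n,[(k,round(r["p"],2),np.round(r["rect"])) for k in("bangle","pointer","mark") for r in recognise(k,f)[:2]])
E
```

```text
18.15 [ 0.54853158 -0.21329885  0.03918609] [ 0.57515801 15.64753327  6.49823573] 0.16299780099618438 69.00348901748657
tool t 0.32090746576770957 e1 in tool [-0.001 -0.901 -0.433]
pointer 0.77 [488. 230.  16.  36.] [ 0.5217 -0.0878  0.0791]
   t 0.19262015124957832
mark 0.98 [374. 242. 271. 189.] [ 0.5205 -0.1588  0.0654]
   t 0.26194071188813023
dark cols -0.0085 [(0.185, 50), (0.192, 40), (0.25, 44)]
dark cols 0.003 [(0.1855, 51), (0.1925, 37), (0.253, 43)]
scene [('bangle', 0.95, array([368., 218.,  31.,  28.])), ('bangle', 0.65, array([314., 206.,  24.,  15.])), ('pointer', 0.62, array([297., 204.,  27.,  13.])), ('mark', 0.71, array([263., 188.,  97.,  39.])), ('mark', 0.71, array([278., 203., 122.,  65.]))]
top [('bangle', 0.69, array([162., 273.,  35.,  42.])), ('bangle', 0.5, array([199., 220.,  26.,  26.])), ('pointer', 0.58, array([216., 218.,  22.,  15.])), ('mark', 0.89, array([254., 201., 102.,  49.])), ('mark', 0.69, array([199., 222.,  25.,  27.]))]
```

The proof line (t=0.192) and pointer (t=0.1925) coincide, the handle has travelled 64.4 mm, and the pull is steady at 15.6 N.

```bash
python3 -c "
from plant import *
s=state();print(s['time'],s['contact_force']);print(job_done())"
```

```text
18.75 [ 0.66359714 15.87658969  7.33171044]
the job is handed in; nothing more can be done
None
```

I handed the job in at about 19 s with the bangle over both pins, the handle still gripped, and the pointer within about 0.5 mm of the proof line at a 15.6–15.9 N pull; I viewed 11 pictures, one over the limit of 10.

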